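# Load the board carrier into the bench tester and shut its door

### The arm

A 6-joint arm with a two-finger parallel gripper is mounted at the origin on the work surface. World frame = base frame: x ahead of the robot, y to its left, z up, the work surface at z = 0. Lengths are in m, angles in rad, forces in N, time in s.
With the tool pointing down it reaches from about 0.35 to 0.875 m from the base axis. Payload 15.5 kg.
Tool frame: the origin (TCP) lies between the finger pads; the fingertips stand bot.tip_reach ahead of it and the grasp point (between the pads) is the TCP (bot.tip_reach is the distance from the TCP to the fingertips, in m); z points along the fingers, y is the direction in which the jaws open and shut (so a half turn about z gives the same grasp; the last joint's range is limited). The gripper opens to 85 mm and grips with 20 to 120 N. Pads are 22 mm wide; open, the fingers measure 114 mm over their backs; the gripper's body (76 mm by 85 mm) begins 54 mm behind the grasp point. The pads swing forward as they close: fully open they stand 13 mm farther back than shut.
Start: joints at [1.028, 0.494, 1.345, -0, 1.302, -0.096], TCP at [0.271, 0.563, 0.25] pointing down, gripper open.
Joint ranges: [-2.91, 2.91], [-0.82, 2.16], [0.22, 2.67], [-1.22, 4.37], [0.12, 2.79], [-3.08, 3.08]. Speed limits (rad/s): [1.89, 1.89, 2.57, 3.01, 3.01, 3.01].

### API

Orientations are given as a unit quaternion [x, y, z, w].
In Python, from cell import readout, vision, bot gives the robot as it stands.
- The arm moves only by the tool send_rows, never from a script. Its arguments are lists of equal length, an entry for each row: "slide": the shift along the tool's x, y, z in m, a list of three; "rotation": the turn, a rotation vector about the tool's x, y, z in degrees, a list of three; "grip": the opening, from 0 (shut) to 1 (fully open). A call has 1 to 10 rows; each row is the pose to reach, as a shift and turn from the pose measured when the call began, along the tool's axes at that moment; what a row does not reach only later rows make up. A row lasts 1/10 s, in which the tool goes at most 50 mm and 8.59 degrees, less where a joint would pass 70% of its speed; a pose out of reach is approached as far as the arm can. A call with a gripper value outside its range is refused whole. The fingers move at their own pace and stop on an object; the grip force is fixed at half the most. Time passes only in rows, so rows that repeat a pose let the fingers close. It gives the time, the measured TCP pose, the force and the opening at its end, in the units of the state.
- readout.get_state(): the state, without advancing time (a new reading comes with each control period).
- vision.get_image(name): name is "side" or "top"; returns the picture (400x640x3 uint8, red, green, blue); there is no depth.
- vision.camera_model(name): a dict with "mtx" (3x3 intrinsics, pixels), "extrinsics" (4x4, takes a point from camera to world coordinates). Camera axes: x right, y up, looking along -z (the intrinsics and any distortion apply to the point x, -y, -z); pixel columns grow to the right and rows downward; lengths in m; the calibration is good to about 2 mm. A picture is of the moment at which its call begins. camera_model takes no time and is no camera call.
- bot.job_done(): hands the job in, once; it reports no verdict.
The state is a dict: "time_s": time; "joint_positions": joint angles; "qvel": joint speeds; "effort": joint torques, N m; "tool_pos": TCP position; "ee_rot": TCP orientation; "wrist_force": force on the tool from outside, world axes, zero at the start; "torque": the same for the moment, N m; "width": finger opening in m.
Only numpy, scipy, OpenCV 4.12 (cv2) and the standard library are available. Lean on these libraries where they do the work, as an engineer would, in place of code of your own. Each camera call takes 0.05 s, during which the arm holds its last target. There are 200 camera calls.

### The job

With the fingertips only, push the carrier holding the green circuit board along its guides fully home against the stop inside the white board tester; once it is home, swing the tester's blue door completely shut. Do not grip or lift the carrier, and leave the multimeter, solder spool and flux jar where they are.

Things in the scene. Friction and masses are not known exactly. Their poses are not given: they have to be found in the camera images.
- tester: White board tester, fixed. Origin on the table under the middle of the housing's front face; x into the housing (loading direction), y left seen from the loading side, z up. Housing: x 0 to 210 mm, y -95 to 95, top at z 80. Opening in its front: 144 wide, z 10 to 66. The carrier slides to +x into it until its back meets a rigid stop.
- shelf_edge (a point): Middle of the outer edge of the loading shelf in front of the housing, on its top, at tester x = -125, z = 10 mm; axes as the tester's. The shelf (190 wide, top 10 mm above the table) carries two guide rails along x, 144 mm apart inside, tops 18 mm above the table.
- carrier_front (a point): Middle of the face to push (orange patch and top) of the loose carrier, 40 mm above the table; x points to its back. Black plate 170 long, 140 wide with a green board; grey front plate 140 wide, 10 thick, top 58 above the table. 2 mm play in its guides; 0.3 to 0.6 kg, slides with a few N of friction. Starts 60 to 110 mm out; at the stop this face is flush with the tester's front (tester x = 0).
- door (a joint): Angle of the blue door, rad: 0 shut (rigid limit), 1.57 straight out from the tester's front; starts at 1.6 to 1.95, limit 2.2. Vertical hinge at the left of the opening; 8 mm thick, reaches 175 mm from the hinge, 22 to 72 mm above the table; stays where left (0.06 N m friction). Shut, its mid-plane is 10 mm before the front face, 6 mm clear of a carrier that is home.
- door_hinge (a point): Point on the door's hinge axis at half the door's height, 47 mm above the table, at tester x = -10, y = 90 mm. Axes turn with the door: -y runs from the hinge along the door to its free edge, -x points out of its outer face (the face to push).
- door_edge (a point): Middle of the outer side of the door's free upright edge (yellow strip), 47 mm above the table, 175 mm from the hinge.
- multimeter: Bystander: yellow hand multimeter lying flat, loose, 150 x 75 x 34 mm, to the left of the housing. Origin at the centre of its underside.
- solder_spool: Bystander: solder spool with green flanges standing on end, loose, 56 mm across, 40 high, right of the tester. Origin at the centre of its underside.
- flux_jar: Bystander: amber jar with red cap, loose, 44 mm across, 55 high, right of the tester. Origin at the centre of its underside.

How it is judged:
On the way, in this order (a step that is already met when the one before it is completed fails the run):
1. the carrier is fully home (front face within 4 mm of flush) while the door is still open (more than 0.5 rad) (x of carrier_front in the frame of tester above -0.004 m and value of joint door above 0.5 rad), for 0.2 s.
2. then the door is shut (within 0.05 rad) (value of joint door below 0.05 rad), for 0.2 s.
At the end, for the whole second after the job is handed in: The carrier lies at rest in its guides, its front face within 4 mm of flush with the tester's front, the door is shut within 0.05 rad, and the multimeter, spool and jar are within 20 mm of where they began (x of carrier_front in the frame of tester above -0.004 m and z of carrier_front in the frame of tester below 0.045 m and angle between the x axis of carrier_front and the x axis of tester, either way round below 0.06 rad and linear speed of carrier below 0.02 m/s and value of joint door below 0.05 rad and distance of each of multimeter, solder_spool, flux_jar from where it was at the start of the episode below 0.02 m); the robot touches nothing.
It fails at once if the carrier is lifted (its front more than 10 mm above its guides' floor, or tilted by more than 0.15 rad) (z of carrier_front in the frame of tester above 0.05 m or angle between carrier_front's own z axis and vertical above 0.15 rad).
It fails at once if a bystander is displaced by more than 20 mm, or lifted or tipped over (distance of any of multimeter, solder_spool, flux_jar from where it was at the start of the episode above 0.02 m or angle between any of solder_spool, flux_jar's own z axis and vertical above 0.5 rad).
It also fails if it takes over 61 s, if anything falls off the work surface, if the arm or the gripper's body presses on something with over 40 N, if the wrist force passes 120 N, or if a joint passes its speed limit or range.

## Working session

There is one attempt and no reset: what is moved stays moved. The work goes in short steps, Python scripts to look and compute and a tool call to move; the robot and the scene stay as the last step left them, time stands still between calls to the robot, and variables do not carry over. Pictures are saved under pics/ and viewed, about 8 in all and at most 12, crops included, and the job is handed in when it is done.

Besides the shell and the picture viewer there is one more tool, called after "Call:" by a JSON object that holds its "name" and its "arguments". send_rows: Moves the arm, as the interface text tells. Its arguments: {"type":"object","properties":{"slide":{"type":"array","items":{"type":"array","items":{"type":"number"}}},"rotation":{"type":"array","items":{"type":"array","items":{"type":"number"}}},"grip":{"type":"array","items":{"type":"number"}}},"required":["slide","rotation","grip"]}

```bash
mkdir -p pics
python3 - <<'E'
from cell import readout, vision, bot
import cv2
print(readout.get_state(), bot.tip_reach)
for n in ("side","top"):
    cv2.imwrite(f"pics/{n}0.png", vision.get_image(n)[:,:,::-1])
    m=vision.camera_model(n); print(m)
E
```

```text
{'time_s': 0.0, 'joint_positions': array([ 1.02748222e+00,  4.94202537e-01,  1.34615294e+00,  3.67767173e-05,
        1.30246552e+00, -9.54788476e-02]), 'qvel': array([-0.00139836,  0.00029835,  0.00061248,  0.00036116,  0.00045077,
        0.00086376]), 'effort': array([-3.53715768e-04, -8.82143426e+01, -3.83884549e+01, -5.36651132e-04,
        9.88966611e-03, -6.58570252e-05]), 'tool_pos': array([0.27043482, 0.56308921, 0.2496808 ]), 'ee_rot': array([ 2.22055867e-01,  9.75033750e-01, -5.77546489e-04, -2.09677671e-04]), 'wrist_force': array([ 0.26056833,  0.40833619, -0.38041852]), 'torque': array([-0.02251503,  0.00947694, -0.03181816]), 'width': 0.0852012851586705} 0.019
{'mtx': array([[403.30194694,   0.        , 313.35099659],
       [  0.        , 403.30194694, 196.92350345],
       [  0.        ,   0.        ,   1.        ]]), 'extrinsics': array([[ 0.98192847,  0.06604236, -0.17735528,  0.45137204],
       [-0.18749582,  0.46686474, -0.86422371, -0.70756215],
       [ 0.02572555,  0.88185924,  0.47081045,  0.46780039],
       [ 0.        ,  0.        ,  0.        ,  1.        ]])}
{'mtx': array([[383.58881128,   0.        , 313.35657191],
       [  0.        , 383.58881128, 197.46835694],
       [  0.        ,   0.        ,   1.        ]]), 'extrinsics': array([[-2.70624028e-02,  9.88028811e-01, -1.51877239e-01,
         4.67993703e-01],
       [-9.99622347e-01, -2.74735085e-02, -6.08618733e-04,
         1.64172929e-02],
       [-4.77393345e-03,  1.51803411e-01,  9.88399177e-01,
         8.76637432e-01],
       [ 0.00000000e+00,  0.00000000e+00,  0.00000000e+00,
         1.00000000e+00]])}
```

View pics/side0.png

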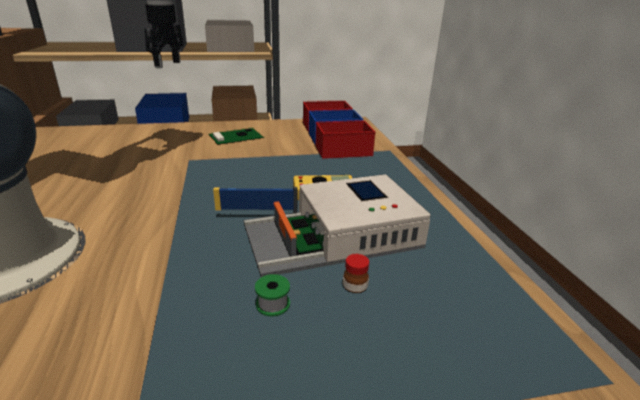

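View pics/top0.png

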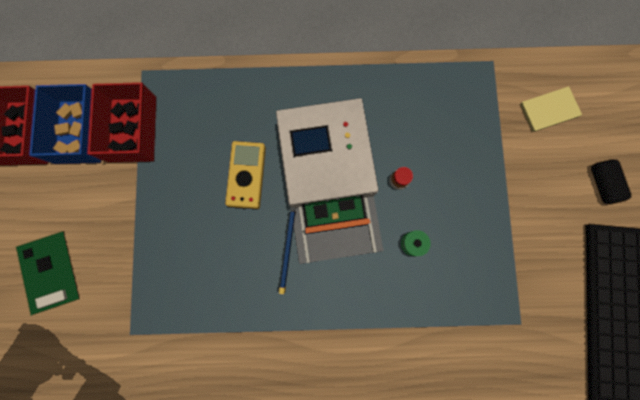

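The top view shows the tester at about (325,150), the carrier's orange front edge near row 226, and the door running from (293,210) to (281,292). The spool is at (415,243) and the jar at (402,177). I'll enlarge crops of both views.

Run:
```python
import cv2
a=cv2.imread("pics/top0.png")[90:310,260:440]; b=cv2.imread("pics/side0.png")[165:325,200:440]
cv2.imwrite("pics/topc.png",cv2.resize(a[:210],None,fx=3.3333,fy=2.85714,interpolation=2) if 0 else cv2.resize(a,(490,600),interpolation=2))
cv2.imwrite("pics/topc.png",cv2.resize(a[90:210,10:130],(600,600),interpolation=2)) # origin (270,180) x5
cv2.imwrite("pics/sidec.png",cv2.resize(b[:115,:240],(800,383),interpolation=2)) # origin (200,165) x3.333
```

```text
(no output)
```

View pics/topc.png

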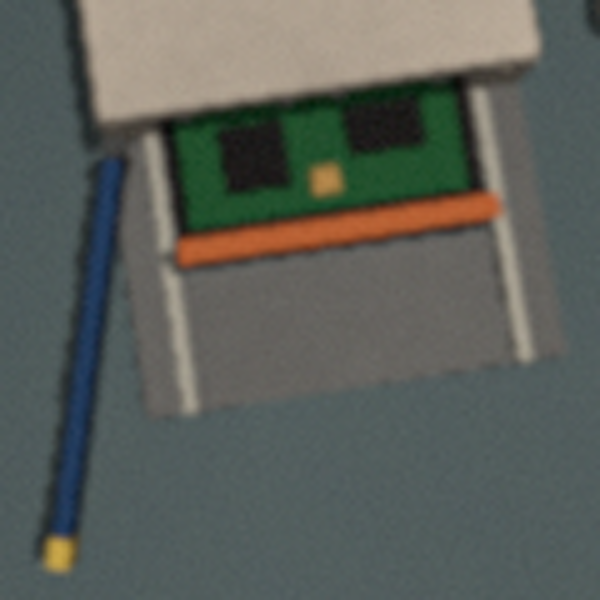

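View pics/sidec.png

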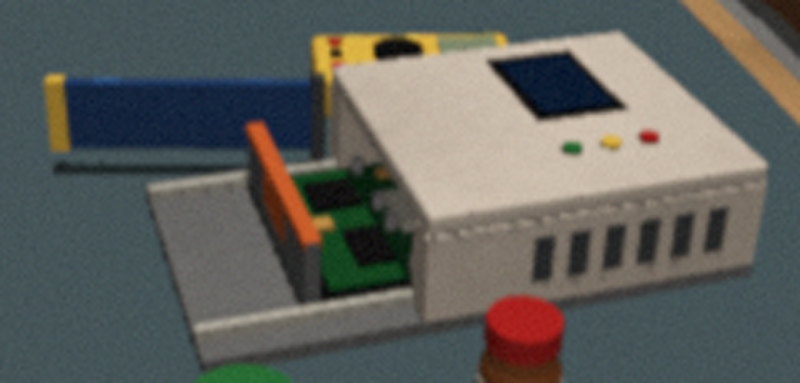

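Top crop (5x, origin (270,180)):
- Housing front-top corners at (98,122) and (538,55).
- Shelf corners at (150,415) and (567,350).
- Carrier front-top corners at (180,267) and (500,217).
- Door tip at (58,565).

The side crop (3.33x, origin (200,165)) shows the same points, so I'll triangulate.

```bash
cat > h.py <<'E'
import numpy as np
from cell import vision
def ray(n,p):
    m=vision.camera_model(n);K=m["mtx"];E=m["extrinsics"]
    d=np.linalg.inv(K)@[p[0],p[1],1]; d=E[:3,:3]@(d*[1,-1,-1]); return E[:3,3],d/np.linalg.norm(d)
def tri(ps,pt):
    A=0;b=0;R=[ray("side",ps),ray("top",pt)]
    for o,d in R:
        P=np.eye(3)-np.outer(d,d);A=A+P;b=b+P@o
    x=np.linalg.solve(A,b); return x,max(np.linalg.norm(np.cross(x-o,d)) for o,d in R)
def at(n,p,z):
    o,d=ray(n,p);return o+d*(z-o[2])/d[2]
T=lambda u,v:(270+u/5,180+v/5)
S=lambda u,v:(200+u/3.3333,165+v/3.3333)
E
python3 - <<'E'
from h import *
np.set_printoptions(precision=4,suppress=True)
P={"houseL":((335,70),(98,122),.08),"houseR":((432,222),(538,55),.08),"carL":((248,125),(180,267),.058),"carR":((310,243),(500,217),.058),
"doortip":((57,75),(58,568),.072),"shelfL":(None,(150,415),.01),"shelfR":(None,(567,350),.01)}
W={}
for k,(s,t,z) in P.items():
    a=at("top",T(*t),z);W[k]=a
    print(k,a, *( [at("side",S(*s),z),*tri(S(*s),T(*t))] if s else []))
d=W["houseL"]-W["houseR"];d2=W["shelfL"]-W["shelfR"];d3=W["carL"]-W["carR"]
for v in(d,d2,d3):print(np.linalg.norm(v),np.degrees(np.arctan2(-v[0],v[1])))
hm=(W["houseL"]+W["houseR"])/2;sm=(W["shelfL"]+W["shelfR"])/2;cm=(W["carL"]+W["carR"])/2
print(hm,sm,hm-sm,np.degrees(np.arctan2((hm-sm)[1],(hm-sm)[0])),cm)
yaw=np.arctan2(-(d[0]+d2[0]),(d[1]+d2[1]));X=np.array([np.cos(yaw),np.sin(yaw)]);Y=np.array([-X[1],X[0]])
O=(hm[:2]+sm[:2]+.125*X)/2
print("tester",O,np.degrees(yaw))
for k in W: v=W[k][:2]-O;print(k,v@X,v@Y)
for n,t in(("spool",(415,240)),("jar",(402,176))): v=at("top",t,.045)[:2]-O; print(n,v@X,v@Y)
print("hinge",O-.01*X+.09*Y)
E
```

```text
houseL [0.5771 0.0671 0.08  ] [0.5794 0.0571 0.08  ] [0.5795 0.0673 0.0747] 0.001653404854633191
houseR [ 0.6004 -0.1186  0.08  ] [ 0.6015 -0.1272  0.08  ] [ 0.6024 -0.1197  0.0749] 0.0010894294336201355
carL [0.5169 0.0347 0.058 ] [0.5203 0.0318 0.058 ] [0.5187 0.0346 0.0564] 0.0017802158600119984
carR [ 0.5344 -0.1025  0.058 ] [ 0.5397 -0.1048  0.058 ] [ 0.5373 -0.1029  0.0567] 0.0027255238558998554
doortip [0.3947 0.0872 0.072 ] [0.4033 0.0903 0.072 ] [0.3992 0.0871 0.0739] 0.00431007118283765
shelfL [0.4543 0.0507 0.01  ]
shelfR [ 0.478  -0.1364  0.01  ]
0.18718070661399047 7.157054571893694
0.1886224938661229 7.195563481885434
0.13826875068785233 7.294250827256785
[ 0.5888 -0.0258  0.08  ] [ 0.4662 -0.0429  0.01  ] [0.1226 0.0171 0.07  ] 7.938536910556021 [ 0.5256 -0.0339  0.058 ]
tester [ 0.5895 -0.0265] 7.176382897545186
houseL -0.0005813586723900106 0.0944136243353022
houseR -0.0006445027576130114 -0.09276707162808308
carL -0.0643918252837029 0.06978203254229254
carR -0.06410738129793739 -0.06848642556872579
doortip -0.17905993641636803 0.13715712491491033
shelfL -0.12441864132760992 0.09348796529485467
shelfR -0.12435549724238691 -0.09513451800207383
spool -0.1133010719547655 -0.16000371650601924
jar 0.029274220579546012 -0.15857837806474653
hinge [0.5683 0.0615]
```

The triangulated heights agree with the text: 75 mm against 80, and 56.5 mm against 58. The widths are 187, 189 and 138 mm against 190, 190 and 140. That gives a tester yaw of about 7.2°, the carrier face at x = -64 mm, and the door at about 1.84 rad. Next I'll work out the approach.

```bash
cat >> h.py <<'E'
from scipy.spatial.transform import Rotation as Ro
from cell import readout
O=np.array([.590,-.0265,0]);YAW=7.25
Xr=Ro.from_euler("z",YAW,degrees=True)
def goal(x,y,z,yaw=0):
    """TCP goal in tester frame; tool -x points along tester x turned by yaw; pointing down"""
    s=readout.get_state();R=Ro.from_quat(s["ee_rot"])
    p=O+Xr.apply([x,y,z]); G=Ro.from_euler("z",YAW+yaw,degrees=True)*Ro.from_euler("y",180,degrees=True)
    print("slide",np.round(R.inv().apply(p-s["tool_pos"]),4),"rot",np.round((R.inv()*G).as_rotvec(degrees=True),2))
def where():
    s=readout.get_state();print(s["time_s"],"tester xyz",np.round(Xr.inv().apply(s["tool_pos"]-O),4),"F",np.round(Xr.inv().apply(s["wrist_force"]),1),"w",s["width"])
E
python3 -c "
from h import *
where();goal(-.11,0,.2)"
```

```text
0.1 tester xyz [-0.2426  0.6252  0.2497] F [ 0.3  0.  -0.1] w 0.08525043808165303
slide [-0.451  -0.4529  0.0502] rot [-6.00e-02 -2.00e-02 -3.29e+01]
```

Call:
{"name": "send_rows", "arguments": {"slide": [[-0.451, -0.453, 0.05], [-0.451, -0.453, 0.05], [-0.451, -0.453, 0.05], [-0.451, -0.453, 0.05], [-0.451, -0.453, 0.05], [-0.451, -0.453, 0.05], [-0.451, -0.453, 0.05], [-0.451, -0.453, 0.05], [-0.451, -0.453, 0.05], [-0.451, -0.453, 0.05]], "rotation": [[0, 0, -32.9], [0, 0, -32.9], [0, 0, -32.9], [0, 0, -32.9], [0, 0, -32.9], [0, 0, -32.9], [0, 0, -32.9], [0, 0, -32.9], [0, 0, -32.9], [0, 0, -32.9]], "grip": [0, 0, 0, 0, 0, 0, 0, 0, 0, 0]}}

```text
time_s: 1.1
tool_pos: [0.4307, 0.1025, 0.2121]
ee_rot: [-0.063, 0.998, -0.0, -0.0]
wrist_force: [1.4, 0.6, -0.2]
width: 0.0
```

```bash
python3 -c "
from h import *
where();goal(-.11,0,.2)"
```

```text
1.1 tester xyz [-0.1417  0.1481  0.2121] F [ 1.4  0.4 -0.2] w 4.864009001309829e-05
slide [-0.0317 -0.1481  0.0122] rot [-0.05 -0.04  0.  ]
```

Call:
{"name": "send_rows", "arguments": {"slide": [[-0.032, -0.148, 0.012], [-0.032, -0.148, 0.012], [-0.032, -0.148, 0.012], [-0.032, -0.148, 0.06], [-0.032, -0.148, 0.11], [-0.032, -0.148, 0.155], [-0.032, -0.148, 0.155], [-0.032, -0.148, 0.155]], "rotation": [[0, 0, 0], [0, 0, 0], [0, 0, 0], [0, 0, 0], [0, 0, 0], [0, 0, 0], [0, 0, 0], [0, 0, 0]], "grip": [0, 0, 0, 0, 0, 0, 0, 0]}}

```text
time_s: 1.9
tool_pos: [0.4808, -0.0403, 0.0576]
ee_rot: [-0.063, 0.998, -0.0, -0.001]
wrist_force: [0.2, 0.2, 1.0]
width: -0.0001
```

Run:
```python
from h import *
import cv2
where();goal(-.04,0,.055)
a=vision.get_image("side")[:,:,::-1];b=vision.get_image("top")[:,:,::-1]
cv2.imwrite("pics/p1.png",np.hstack([cv2.resize(a[145:295,200:350],(400,400)),cv2.resize(b[160:310,250:400],(400,400))]))
```

```text
1.9 tester xyz [-1.101e-01  1.000e-04  5.760e-02] F [0.3 0.2 1. ] w -7.723001630162203e-05
slide [-0.0701 -0.0001  0.0024] rot [-0.01 -0.14  0.01]
```

View pics/p1.png

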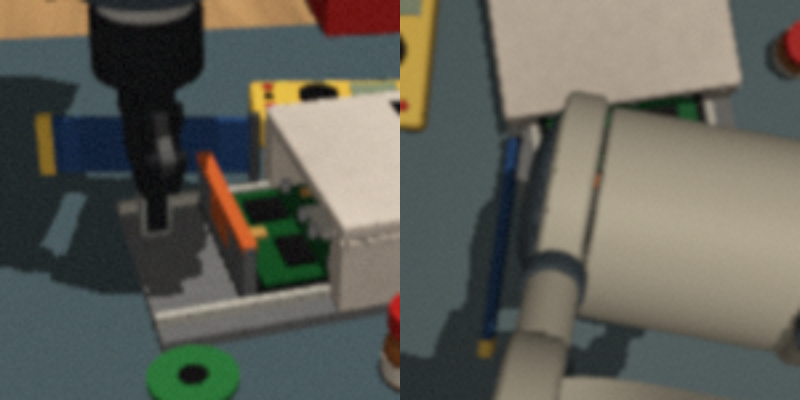

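The left panel shows the fingertips over the shelf at about (155,225), clear in front of the orange plate. The arm hides the carrier in the top view. I'll push now.

Call:
{"name": "send_rows", "arguments": {"slide": [[-0.015, 0, 0.003], [-0.025, 0, 0.003], [-0.033, 0, 0.003], [-0.041, 0, 0.003], [-0.049, 0, 0.003], [-0.057, 0, 0.003], [-0.065, 0, 0.003], [-0.073, 0, 0.003], [-0.08, 0, 0.003], [-0.08, 0, 0.003]], "rotation": [[0, 0, 0], [0, 0, 0], [0, 0, 0], [0, 0, 0], [0, 0, 0], [0, 0, 0], [0, 0, 0], [0, 0, 0], [0, 0, 0], [0, 0, 0]], "grip": [0, 0, 0, 0, 0, 0, 0, 0, 0, 0]}}

```text
time_s: 3.0
tool_pos: [0.5626, -0.0303, 0.0567]
ee_rot: [-0.063, 0.998, -0.001, 0.002]
wrist_force: [0.1, -0.4, 0.1]
width: 0.0001
```

```bash
python3 -c "
from h import *
where();goal(-.011,0,.055)"
```

```text
3.0 tester xyz [-0.0277 -0.0003  0.0567] F [ 0.  -0.4  0.1] w 0.00012542661179313738
slide [-0.0167  0.0003  0.0018] rot [-0.12  0.18  0.03]
```

Call:
{"name": "send_rows", "arguments": {"slide": [[-0.004, 0, 0.001], [-0.007, 0, 0.001], [-0.01, 0, 0.001], [-0.012, 0, 0.001], [-0.013, 0, 0.001], [-0.013, 0, 0.001]], "rotation": [[0, 0, 0], [0, 0, 0], [0, 0, 0], [0, 0, 0], [0, 0, 0], [0, 0, 0]], "grip": [0, 0, 0, 0, 0, 0]}}

```text
time_s: 3.6
tool_pos: [0.5757, -0.0286, 0.0557]
ee_rot: [-0.063, 0.998, -0.001, 0.002]
wrist_force: [-1.1, 0.2, -1.4]
width: -0.0003
```

```bash
python3 -c "
from h import *
where()"
```

```text
3.6 tester xyz [-0.0145 -0.0003  0.0557] F [-1.1  0.4 -1.4] w -0.0002635176162727442
```

Call:
{"name": "send_rows", "arguments": {"slide": [[-0.001, 0, 0], [-0.002, 0, 0], [-0.003, 0, 0], [-0.003, 0, 0]], "rotation": [[0, 0, 0], [0, 0, 0], [0, 0, 0], [0, 0, 0]], "grip": [0, 0, 0, 0]}}

```text
time_s: 4.0
tool_pos: [0.577, -0.0282, 0.0555]
ee_rot: [-0.064, 0.998, -0.001, 0.0]
wrist_force: [-11.1, -0.9, 3.6]
width: -0.0003
```

```bash
python3 -c "
from h import *
where()"
```

```text
4.0 tester xyz [-0.0131 -0.0001  0.0555] F [-11.1   0.5   3.6] w -0.00027582970656605664
```

Call:
{"name": "send_rows", "arguments": {"slide": [[-0.003, 0, 0], [-0.004, 0, 0], [-0.005, 0, 0], [-0.005, 0, 0]], "rotation": [[0, 0, 0], [0, 0, 0], [0, 0, 0], [0, 0, 0]], "grip": [0, 0, 0, 0]}}

```text
time_s: 4.4
tool_pos: [0.5767, -0.0271, 0.0541]
ee_rot: [-0.064, 0.998, 0.0, -0.005]
wrist_force: [-26.9, -1.4, 5.0]
width: 0.0001
```

```bash
python3 -c "
from h import *
where()"
```

```text
4.4 tester xyz [-0.0132  0.0011  0.0541] F [-26.9   2.    5. ] w 7.96932452576597e-05
```

The force rose to 27 N with no further motion, so the carrier is at the rigid stop. I'll back off, lift and check.

Call:
{"name": "send_rows", "arguments": {"slide": [[0.02, 0, 0], [0.06, 0, 0], [0.08, 0, -0.04], [0.08, 0, -0.09], [0.08, 0, -0.14], [0.08, 0, -0.14], [0.08, 0.04, -0.14], [0.08, 0.08, -0.14], [0.08, 0.13, -0.14], [0.08, 0.18, -0.14]], "rotation": [[0, 0, 0], [0, 0, 0], [0, 0, 0], [0, 0, 0], [0, 0, 0], [0, 0, 0], [0, 0, 0], [0, 0, 0], [0, 0, 0], [0, 0, 0]], "grip": [0, 0, 0, 0, 0, 0, 0, 0, 0, 0]}}

```text
time_s: 5.4
tool_pos: [0.4761, 0.143, 0.1953]
ee_rot: [-0.063, 0.998, 0.0, -0.004]
wrist_force: [0.9, -0.5, -1.0]
width: 0.0002
```

Run:
```python
from h import *
import cv2
where()
a=vision.get_image("side")[:,:,::-1];b=vision.get_image("top")[:,:,::-1]
cv2.imwrite("pics/p2.png",np.hstack([cv2.resize(a[165:285,210:330],(400,400),interpolation=2),cv2.resize(b[180:300,270:390],(400,400),interpolation=2)]))
```

```text
5.4 tester xyz [-0.0916  0.1825  0.1953] F [ 0.9 -0.6 -1. ] w 0.00015194520609980588
```

View pics/p2.png

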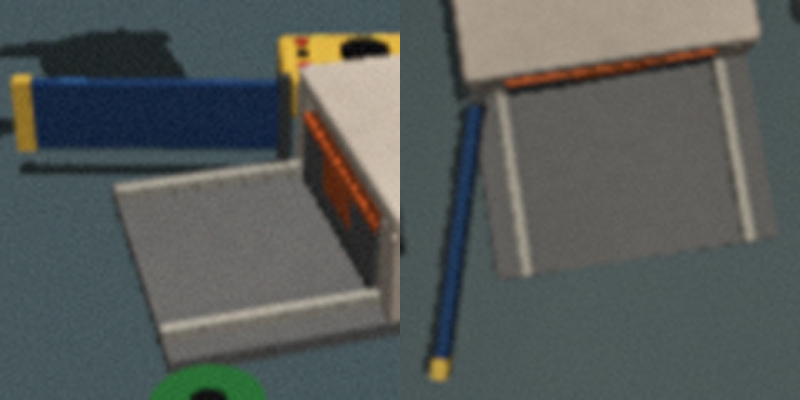

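In the right panel the orange top edge runs from (505,88) to (715,53), right under the housing front edge, and the door hasn't moved (tip at (438,370)). I'll check how flush the carrier is and plan the door approach.

Run:
```python
from h import *
for u,v in((505,90),(715,56)): print("carrier",Xr.inv().apply(at("top",(270+(u-400)*.3,180+v*.3),.058)-O))
print(np.degrees(readout.get_state()["joint_positions"]))
goal(-.136,.161,.195,-105)
```

```text
carrier [-0.00734577  0.07097494  0.058     ]
carrier [-0.0062922  -0.06670343  0.058     ]
[ 10.13285487  22.24718889  98.42244698   0.17497793  59.83809126
 -87.52498013]
slide [ 0.0442 -0.0247  0.0005] rot [ -0.38  -0.48 105.32]
```

The pixel reading gives -6 to -7 mm, while contact with the stop gives about -2 mm. I'll settle it with a sub-pixel profile, using the initial picture's 10 mm plate top as reference.

Run:
```python
from h import *
import cv2
m=vision.camera_model("top");K=m["mtx"];E=np.linalg.inv(m["extrinsics"])
def px(p):
    w=O+Xr.apply(p);c=E[:3,:3]@w+E[:3,3];q=K@(c*[1,-1,-1]);return q[:2]/q[2]
ims=[vision.get_image("top")*1. for _ in range(6)]
A=np.mean(ims,0).astype(np.float32);B=cv2.imread("pics/top0.png")[:,:,::-1].astype(np.float32)
def prof(I,x0,z,ys):
    xs=x0+np.arange(-.016,.022,.002);r=[]
    for x in xs:
        P=np.array([px([x,y,z]) for y in ys],np.float32)
        r.append(cv2.remap(I,P[None,:,0].copy(),P[None,:,1].copy(),1)[0].mean(0))
    return xs,np.array(r)
ys=np.r_[np.linspace(-.055,-.04,8),np.linspace(.04,.055,8)]
for I,x0 in((A,0),(B,-.064)):
    xs,r=prof(I,x0,.058,ys)
    for x,c in zip(xs,r):print(round(x*1000),c.round().astype(int),end=" ")
    print()
xs,r=prof(A,0,.08,np.r_[np.linspace(-.09,.09,30)])
print("house",[(round(x*1000),int(c[2])) for x,c in zip(xs,r)])
```

```text
-16 [95 93 89] -14 [94 92 88] -12 [88 86 82] -10 [68 68 65] -8 [47 45 44] -6 [58 39 32] -4 [100  53  32] -2 [130  67  38] 0 [122  73  51] 2 [116  95  81] 4 [138 127 114] 6 [159 147 132] 8 [165 153 137] 10 [166 153 137] 12 [165 152 136] 14 [165 152 136] 16 [165 152 136] 18 [165 152 136] 20 [165 152 136] 
-80 [101  99  94] -78 [101  99  95] -76 [101  99  95] -74 [102 100  95] -72 [102 100  96] -70 [100  98  95] -68 [87 87 84] -66 [77 66 61] -64 [109  64  44] -62 [156  81  45] -60 [179  94  50] -58 [184  96  52] -56 [179  94  51] -54 [157  82  45] -52 [107  60  36] -50 [55 53 32] -48 [32 68 39] -46 [31 78 43] -44 [33 80 44] 
house [(-16, 87), (-14, 81), (-12, 64), (-10, 46), (-8, 37), (-6, 38), (-4, 46), (-2, 69), (0, 103), (2, 127), (4, 136), (6, 137), (8, 136), (10, 136), (12, 136), (14, 136), (16, 136), (18, 136), (20, 136)]
```

The estimate is about -3 mm, which is marginal against the 4 mm limit. The upright fingers may also have leaned on the lintel instead of driving the carrier to its stop. I'll push again with the tool tilted 20° so only the tips lead.

```bash
cat >> h.py <<'E'
def goal(x,y,z,yaw=0,tilt=0,start=None,show=True):
    s=readout.get_state();R=Ro.from_quat(s["ee_rot"]);p=O+Xr.apply([x,y,z])
    G=Ro.from_euler("z",YAW+yaw,degrees=True)*Ro.from_euler("y",180,degrees=True)*Ro.from_euler("y",-tilt,degrees=True)
    print("slide",np.round(R.inv().apply(p-s["tool_pos"]),4).tolist(),"rot",np.round((R.inv()*G).as_rotvec(degrees=True),1).tolist())
E
python3 -c "
from h import *
where();goal(-.10,0,.195,0,20);goal(-.10,0,.048,0,20);goal(-.02,0,.048,0,20)"
```

```text
5.8 tester xyz [-0.0917  0.1798  0.1951] F [0.4 0.1 0.6] w 7.205966600128314e-05
slide [0.0082, -0.1798, 0.0] rot [0.0, -20.6, -0.1]
slide [0.0067, -0.1799, 0.147] rot [0.0, -20.6, -0.1]
slide [-0.0733, -0.1798, 0.1462] rot [0.0, -20.6, -0.1]
```

Call:
{"name": "send_rows", "arguments": {"slide": [[0.008, -0.05, 0], [0.008, -0.1, 0], [0.008, -0.15, 0], [0.008, -0.18, 0], [0.008, -0.18, 0], [0.007, -0.18, 0.05], [0.007, -0.18, 0.1], [0.007, -0.18, 0.147], [0.007, -0.18, 0.147]], "rotation": [[0, -6, 0], [0, -12, 0], [0, -18, 0], [0, -20.6, 0], [0, -20.6, 0], [0, -20.6, 0], [0, -20.6, 0], [0, -20.6, 0], [0, -20.6, 0]], "grip": [0, 0, 0, 0, 0, 0, 0, 0, 0]}}

```text
time_s: 6.7
tool_pos: [0.4928, -0.0372, 0.0578]
ee_rot: [-0.062, 0.982, 0.015, 0.176]
wrist_force: [-0.1, 0.1, 0.6]
width: -0.0
```

```bash
python3 -c "
from h import *
where();goal(-.03,0,.048,0,20);goal(-.02,0,.048,0,20);goal(-.01,0,.048,0,20)"
```

```text
6.7 tester xyz [-0.0977  0.0016  0.0578] F [-0.1  0.1  0.6] w -3.6636455184284694e-05
slide [-0.0601, -0.0018, 0.0328] rot [0.5, 0.4, -0.1]
slide [-0.0694, -0.0018, 0.0363] rot [0.5, 0.4, -0.1]
slide [-0.0788, -0.0018, 0.0398] rot [0.5, 0.4, -0.1]
```

Call:
{"name": "send_rows", "arguments": {"slide": [[-0.015, -0.002, 0.016], [-0.035, -0.002, 0.023], [-0.05, -0.002, 0.029], [-0.06, -0.002, 0.033], [-0.063, -0.002, 0.034], [-0.067, -0.002, 0.035], [-0.069, -0.002, 0.036], [-0.069, -0.002, 0.036]], "rotation": [[0, 0, 0], [0, 0, 0], [0, 0, 0], [0, 0, 0], [0, 0, 0], [0, 0, 0], [0, 0, 0], [0, 0, 0]], "grip": [0, 0, 0, 0, 0, 0, 0, 0]}}

```text
time_s: 7.5
tool_pos: [0.5695, -0.0294, 0.0481]
ee_rot: [-0.062, 0.982, 0.015, 0.176]
wrist_force: [-0.6, -0.9, 0.1]
width: 0.0
```

```bash
python3 -c "
from h import *
where()"
```

```text
7.5 tester xyz [-0.0207 -0.0003  0.0481] F [-0.7 -0.8  0.1] w 2.687932537117096e-05
```

Call:
{"name": "send_rows", "arguments": {"slide": [[-0.001, 0, 0], [-0.002, 0, 0.001], [-0.003, 0, 0.001], [-0.003, 0, 0.001]], "rotation": [[0, 0, 0], [0, 0, 0], [0, 0, 0], [0, 0, 0]], "grip": [0, 0, 0, 0]}}

```text
time_s: 7.9
tool_pos: [0.5725, -0.029, 0.0481]
ee_rot: [-0.062, 0.982, 0.016, 0.176]
wrist_force: [-0.5, -0.8, 0.5]
width: -0.0001
```

```bash
python3 -c "
from h import *
where()"
```

```text
7.9 tester xyz [-0.0176 -0.0002  0.0481] F [-0.6 -0.7  0.5] w -5.962247328497926e-05
```

Call:
{"name": "send_rows", "arguments": {"slide": [[-0.001, 0, 0], [-0.002, 0, 0.001], [-0.003, 0, 0.001], [-0.003, 0, 0.001]], "rotation": [[0, 0, 0], [0, 0, 0], [0, 0, 0], [0, 0, 0]], "grip": [0, 0, 0, 0]}}

```text
time_s: 8.3
tool_pos: [0.5745, -0.0282, 0.0479]
ee_rot: [-0.062, 0.982, 0.016, 0.175]
wrist_force: [-8.7, -0.6, 3.8]
width: 0.0001
```

```bash
python3 -c "
from h import *
where()"
```

```text
8.3 tester xyz [-0.0155  0.0002  0.0479] F [-8.7  0.5  3.8] w 0.0001234862196773014
```

Call:
{"name": "send_rows", "arguments": {"slide": [[-0.002, 0, 0.001], [-0.003, 0, 0.001], [-0.004, 0, 0.001], [-0.004, 0, 0.001]], "rotation": [[0, 0, 0], [0, 0, 0], [0, 0, 0], [0, 0, 0]], "grip": [0, 0, 0, 0]}}

```text
time_s: 8.7
tool_pos: [0.5751, -0.0271, 0.0473]
ee_rot: [-0.062, 0.983, 0.017, 0.172]
wrist_force: [-24.2, -7.2, 10.4]
width: -0.0001
```

```bash
python3 -c "
from h import *
where()"
```

```text
8.7 tester xyz [-0.0149  0.0013  0.0473] F [-24.9  -4.1  10.4] w -0.0001093606988744841
```

Contact is now only at the tips and works out to a face x of about +1 mm, again rigid at 25 N. One firmer push, then I'll retreat to the door.

Call:
{"name": "send_rows", "arguments": {"slide": [[-0.006, 0, 0.002], [-0.009, 0, 0.003], [-0.009, 0, 0.003]], "rotation": [[0, 0, 0], [0, 0, 0], [0, 0, 0]], "grip": [0, 0, 0]}}

```text
time_s: 9.0
tool_pos: [0.5754, -0.0243, 0.0449]
ee_rot: [-0.062, 0.984, 0.02, 0.165]
wrist_force: [-54.4, -15.6, 23.0]
width: 0.0
```

```bash
python3 -c "
from h import *
where();goal(-.1,0,.055);goal(-.1,0,.195);goal(-.1,.15,.195);"
```

```text
9.0 tester xyz [-0.0142  0.004   0.0449] F [-56.   -8.6  23. ] w 4.860892507938209e-06
slide [0.0778, -0.0036, -0.0376] rot [1.1, 19.1, -0.0]
slide [0.0321, -0.0011, -0.1699] rot [1.1, 19.1, -0.0]
slide [0.0326, 0.1489, -0.1672] rot [1.1, 19.1, -0.0]
```

Call:
{"name": "send_rows", "arguments": {"slide": [[0.02, 0, -0.008], [0.05, -0.003, -0.025], [0.078, -0.003, -0.038], [0.06, -0.002, -0.09], [0.045, -0.001, -0.13], [0.032, -0.001, -0.17], [0.032, 0.05, -0.168], [0.032, 0.1, -0.168], [0.032, 0.149, -0.167], [0.032, 0.149, -0.167]], "rotation": [[0, 0, 0], [0, 0, 0], [1, 5, 0], [1, 12, 0], [1, 19, 0], [1, 19, 0], [1, 19, 0], [1, 19, 0], [1, 19, 0], [1, 19, 0]], "grip": [0, 0, 0, 0, 0, 0, 0, 0, 0, 0]}}

```text
time_s: 10.0
tool_pos: [0.472, 0.1137, 0.1959]
ee_rot: [-0.065, 0.998, 0.001, 0.001]
wrist_force: [0.0, -1.8, -0.7]
width: 0.0001
```

```bash
python3 -c "
from h import *
where();goal(-.136,.161,.195,-105)"
```

```text
10.0 tester xyz [-0.0993  0.154   0.1959] F [-0.2 -1.8 -0.7] w 7.17865053500524e-05
slide [0.0367, 0.0071, 0.0008] rot [0.2, 0.0, 105.2]
```

Call:
{"name": "send_rows", "arguments": {"slide": [[0.02, 0.007, 0], [0.037, 0.01, 0], [0.037, 0.01, 0], [0.037, 0.01, 0], [0.037, 0.01, 0], [0.037, 0.01, 0], [0.037, 0.01, 0], [0.037, 0.01, 0], [0.037, 0.01, 0], [0.037, 0.01, 0]], "rotation": [[0, 0, 8], [0, 0, 16], [0, 0, 24], [0, 0, 32], [0, 0, 40], [0, 0, 48], [0, 0, 56], [0, 0, 64], [0, 0, 72], [0, 0, 80]], "grip": [0, 0, 0, 0, 0, 0, 0, 0, 0, 0]}}

```text
time_s: 11.0
tool_pos: [0.4343, 0.1186, 0.1958]
ee_rot: [0.594, 0.804, 0.002, 0.0]
wrist_force: [-0.6, 0.2, 0.5]
width: 0.0
```

```bash
python3 -c "
from h import *
where();goal(-.136,.165,.195,-105);goal(-.136,.165,.06,-105)"
```

```text
11.0 tester xyz [-0.1361  0.1636  0.1958] F [-0.6  0.3  0.5] w 3.1463580142537864e-05
slide [0.0014, 0.0003, 0.0008] rot [0.2, -0.1, 24.8]
slide [0.0012, -0.0001, 0.1358] rot [0.2, -0.1, 24.8]
```

Call:
{"name": "send_rows", "arguments": {"slide": [[0.001, 0, 0], [0.001, 0, 0], [0.001, 0, 0], [0.001, 0, 0.045], [0.001, 0, 0.09], [0.001, 0, 0.136], [0.001, 0, 0.136], [0.001, 0, 0.136]], "rotation": [[0, 0, 8], [0, 0, 16], [0, 0, 24.8], [0, 0, 24.8], [0, 0, 24.8], [0, 0, 24.8], [0, 0, 24.8], [0, 0, 24.8]], "grip": [0, 0, 0, 0, 0, 0, 0, 0]}}

```text
time_s: 11.8
tool_pos: [0.4343, 0.1196, 0.0601]
ee_rot: [0.753, 0.658, 0.001, -0.0]
wrist_force: [0.8, 0.3, -0.2]
width: 0.0
```

```bash
cat >> h.py <<'E'
def sweep(ths,r=.14,off=.015):
    for t in ths:
        a=np.radians(t);x=-.01-r*np.sin(a)-off*np.cos(a);y=.09-r*np.cos(a)+off*np.sin(a)
        print(t,end=" ");goal(x,y,.06,-t)
E
python3 -c "
from h import *
where();sweep([105,99,92,85,78,71,64,57,50,43])"
```

```text
11.8 tester xyz [-0.136   0.1646  0.0601] F [ 0.8  0.2 -0.2] w 3.617478716783083e-05
105 slide [-0.0245, 0.001, 0.0001] rot [0.0, -0.1, 0.0]
99 slide [-0.0392, 0.0002, 0.0] rot [0.1, -0.1, -6.0]
92 slide [-0.0564, 0.0012, 0.0] rot [0.1, -0.1, -13.0]
85 slide [-0.0733, 0.0043, -0.0] rot [0.1, -0.1, -20.0]
78 slide [-0.0897, 0.0095, -0.0001] rot [0.1, -0.1, -27.0]
71 slide [-0.1053, 0.0166, -0.0001] rot [0.1, -0.1, -34.0]
64 slide [-0.12, 0.0255, -0.0001] rot [0.1, -0.1, -41.0]
57 slide [-0.1335, 0.0362, -0.0001] rot [0.1, -0.1, -48.0]
50 slide [-0.1456, 0.0484, -0.0001] rot [0.1, -0.1, -55.0]
43 slide [-0.1561, 0.062, -0.0002] rot [0.1, -0.1, -62.0]
```

Call:
{"name": "send_rows", "arguments": {"slide": [[-0.012, 0.001, 0], [-0.025, 0.001, 0], [-0.039, 0, 0], [-0.056, 0.001, 0], [-0.073, 0.004, 0], [-0.09, 0.01, 0], [-0.105, 0.017, 0], [-0.12, 0.026, 0], [-0.134, 0.036, 0], [-0.146, 0.048, 0]], "rotation": [[0, 0, 0], [0, 0, 0], [0, 0, -6], [0, 0, -13], [0, 0, -20], [0, 0, -27], [0, 0, -34], [0, 0, -41], [0, 0, -48], [0, 0, -55]], "grip": [0, 0, 0, 0, 0, 0, 0, 0, 0, 0]}}

```text
time_s: 12.8
tool_pos: [0.4625, -0.0333, 0.0616]
ee_rot: [0.362, 0.932, 0.001, 0.001]
wrist_force: [-0.6, 1.0, 0.9]
width: -0.0001
```

```bash
python3 -c "
from h import *
where();sweep([50,44,38,32,26,20,15,10,6,3,0])"
```

```text
12.8 tester xyz [-0.1274  0.0093  0.0616] F [-0.5  1.   0.9] w -9.596732368311416e-05
50 slide [0.0014, 0.0018, 0.0016] rot [0.2, 0.1, 0.2]
44 slide [-0.0134, 0.0009, 0.0016] rot [0.2, 0.1, -5.8]
38 slide [-0.0281, 0.0016, 0.0017] rot [0.2, 0.1, -11.8]
32 slide [-0.0426, 0.0038, 0.0017] rot [0.2, 0.1, -17.8]
26 slide [-0.0569, 0.0075, 0.0017] rot [0.2, 0.1, -23.8]
20 slide [-0.0707, 0.0127, 0.0018] rot [0.2, 0.1, -29.8]
15 slide [-0.0817, 0.0181, 0.0018] rot [0.2, 0.1, -34.8]
10 slide [-0.0922, 0.0245, 0.0018] rot [0.2, 0.1, -39.8]
6 slide [-0.1002, 0.0302, 0.0019] rot [0.2, 0.1, -43.8]
3 slide [-0.1059, 0.0349, 0.0019] rot [0.1, 0.2, -46.8]
0 slide [-0.1114, 0.0398, 0.0019] rot [0.1, 0.2, -49.8]
```

Call:
{"name": "send_rows", "arguments": {"slide": [[-0.013, 0.001, 0.002], [-0.028, 0.002, 0.002], [-0.043, 0.004, 0.002], [-0.057, 0.008, 0.002], [-0.071, 0.013, 0.002], [-0.082, 0.018, 0.002], [-0.092, 0.025, 0.002], [-0.1, 0.03, 0.002], [-0.106, 0.035, 0.002], [-0.106, 0.035, 0.002]], "rotation": [[0, 0, -6], [0, 0, -12], [0, 0, -18], [0, 0, -24], [0, 0, -30], [0, 0, -35], [0, 0, -40], [0, 0, -44], [0, 0, -47], [0, 0, -47]], "grip": [0, 0, 0, 0, 0, 0, 0, 0, 0, 0]}}

```text
time_s: 13.8
tool_pos: [0.5654, -0.0806, 0.0618]
ee_rot: [-0.039, 0.999, 0.0, 0.003]
wrist_force: [-0.1, -0.9, -0.1]
width: 0.0001
```

```bash
python3 -c "
from h import *
where();sweep([3,0])"
```

```text
13.8 tester xyz [-0.0313 -0.0505  0.0618] F [-0.2 -0.9 -0.1] w 5.6823923891343144e-05
3 slide [0.0011, 0.0014, 0.0018] rot [0.0, 0.4, 0.3]
0 slide [-0.0062, 0.0008, 0.0018] rot [-0.0, 0.4, -2.7]
```

Call:
{"name": "send_rows", "arguments": {"slide": [[-0.003, 0, 0.001], [-0.006, 0, 0.001], [-0.008, 0, 0.001], [-0.01, 0, 0.001], [-0.01, 0, 0.001]], "rotation": [[0, 0, -2.7], [0, 0, -2.7], [0, 0, -2.7], [0, 0, -2.7], [0, 0, -2.7]], "grip": [0, 0, 0, 0, 0]}}

```text
time_s: 14.3
tool_pos: [0.5719, -0.0802, 0.0611]
ee_rot: [-0.062, 0.998, 0.0, 0.0]
wrist_force: [-19.1, -7.5, 13.3]
width: 0.0
```

```bash
python3 -c "
from h import *
where()"
```

```text
14.3 tester xyz [-0.0248 -0.051   0.0611] F [-19.9  -5.1  13.3] w 1.8701512036772617e-05
```

The door is against its limit: 20 N at the predicted position. I'll hold briefly, back off, rise and check.

Call:
{"name": "send_rows", "arguments": {"slide": [[-0.003, 0, 0], [-0.003, 0, 0], [-0.003, 0, 0], [0.01, 0, 0], [0.04, 0, 0], [0.08, 0, 0], [0.08, 0, -0.05], [0.08, 0, -0.1], [0.08, 0.04, -0.14], [0.08, 0.09, -0.14]], "rotation": [[0, 0, 0], [0, 0, 0], [0, 0, 0], [0, 0, 0], [0, 0, 0], [0, 0, 0], [0, 0, 0], [0, 0, 0], [0, 0, 0], [0, 0, 0]], "grip": [0, 0, 0, 0, 0, 0, 0, 0, 0, 0]}}

```text
time_s: 15.3
tool_pos: [0.484, -0.0066, 0.2053]
ee_rot: [-0.059, 0.998, -0.001, 0.004]
wrist_force: [1.2, 0.5, -1.4]
width: -0.0004
```

Call:
{"name": "send_rows", "arguments": {"slide": [[0, 0.05, -0.02], [0, 0.1, -0.02], [0, 0.15, -0.02], [0, 0.2, -0.02], [0, 0.2, -0.02], [0, 0.2, -0.02]], "rotation": [[0, 0, 0], [0, 0, 0], [0, 0, 0], [0, 0, 0], [0, 0, 0], [0, 0, 0]], "grip": [0, 0, 0, 0, 0, 0]}}

```text
time_s: 15.9
tool_pos: [0.4597, 0.1929, 0.2253]
ee_rot: [-0.059, 0.998, -0.001, 0.005]
wrist_force: [0.4, -0.4, 0.8]
width: -0.0001
```

Run:
```python
from h import *
import cv2
where()
a=vision.get_image("side")[:,:,::-1];b=vision.get_image("top")[:,:,::-1]
cv2.imwrite("pics/p3.png",np.hstack([cv2.resize(a[145:325,230:410],(400,400),interpolation=2),cv2.resize(b[110:290,250:430],(400,400),interpolation=2)]))
```

```text
15.9 tester xyz [-0.1016  0.2341  0.2253] F [ 0.3 -0.5  0.8] w -0.00011502708866447556
```

View pics/p3.png

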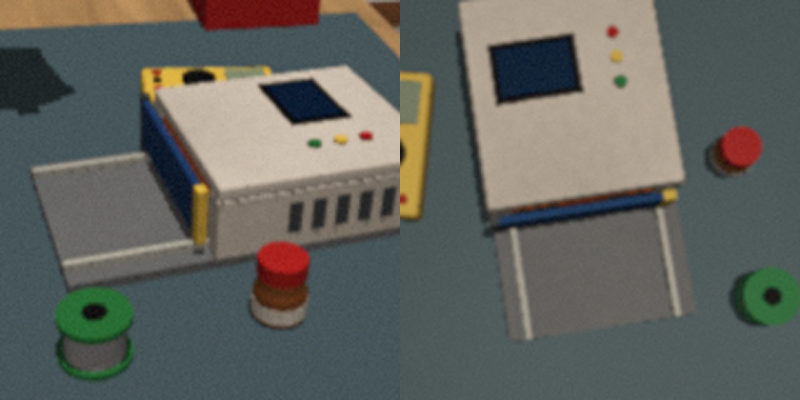

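The door lies across the front, from (500,225) to (670,195) in the right panel, and the bystanders are undisturbed. I'll check the door angle numerically.

Run:
```python
from h import *
import cv2
I=np.mean([vision.get_image("top")*1. for _ in range(4)],0)
v,u=np.mgrid[185:225,285:350]; c=I[185:225,285:350]; w=np.clip(c[...,2]-c[...,0]-25,0,None)
P=np.array([[*Xr.inv().apply(at("top",(a,b),.072)-O)[:2],k] for a,b,k in zip(u[w>0],v[w>0],w[w>0])])
P=P[(abs(P[:,0]+.012)<.03)&(P[:,1]>-.06)&(P[:,1]<.07)]
f=np.polyfit(P[:,1],P[:,0],1,w=np.sqrt(P[:,2]));print(len(P),f, "door tilt rad",np.arctan(f[0]))
```

```text
214 [ 0.00550984 -0.01172684] door tilt rad 0.005509785950983805
```

```bash
python3 -c "
from cell import bot
print(bot.job_done())"
```

```text
the job is handed in; nothing more can be done
None
```

I pushed the carrier to its stop with closed fingertips, swung the blue door shut, and handed the job in at about 16 s of the 61 s allowed. `job_done` reports no verdict.

- **Carrier:** My checks on how far home it is disagreed somewhat.
  - My first reading from the top picture put the face at -6 to -7 mm. A finer brightness profile, with the housing edge as reference, gave about -3 mm.
  - Because the upright fingers might have caught on the housing, I pushed again with the tool tilted 20° so only the tips touched. Contact came at about +1 mm and stayed rigid up to 56 N, so I take the carrier to be at its stop.
  - I did not re-measure its position after that second push.
- **Door:** It met its limit at 20 N where predicted. After I backed the arm away, a picture fit gave an angle within about 0.006 rad of shut.
- **Bystanders:** The multimeter, spool and jar look undisturbed in the last picture, and I did not measure them. The arm was clear of everything when I handed in.

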